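# Oil the sprung lid's hinge and hold the lid at the set mark

## Task

Give the hinge of the grey steel box a squirt of oil: press the white nozzle of the spray can beside it fully down, then let it spring back up while the lid is still shut. Then take the green lid by its black bar handle, lift it against its spring until the red pointer on its edge stands level with the middle of the orange tab on the scale, and keep holding it there so that the oil can creep in: the program finishes while the gripper still holds the lid at the mark. Leave the orange tab where it is set, and leave the jar, chisel, sanding block and tape roll alone.

Things in the scene. Friction and masses are not known exactly. Their poses are not given: they have to be found in the camera images.
- nozzle_top (a point): centre of the top of the white nozzle cap (22 mm diameter, 170 mm above the bench) on the blue and white spray can, fixed upright in a dark stand left of the box. It is pushed straight down 7 mm against a spring (1.5 N to start, 5 N at the bottom) and rises when released. Come from the front, over the vice: a lamp (to the left) and a cabinet (behind) hang over the bench's rear half
- nozzle (a joint): travel of the nozzle cap in m: 0 up, 0.007 fully down; counts as pressed from 0.005
- lid_bar (a point): the lid's black round bar handle, 12 mm thick, between posts 80 mm apart inside. At the bar's centre, axes y along the bar, z away from the lid, x towards the hinge, parallel to the lid. Bar axis 45 mm above the lid's face, about 140 mm above the bench when shut, free space between. Pinch it from above, fingers closing along its x; it may turn between the fingers as the lid swings
- lid: the green sheet steel lid, 186 mm wide, 172 mm front to back. Origin at the middle of its hinge line, at the back of the box, 92 mm above the bench. Lid shut: x from the box's front to its back, y along the hinge to the left, z up; the bar's centre is 150 mm in front of the origin (-x) and 48 mm above it. The lid swings about y, the bar rising and moving back
- lid_angle (a joint): lid angle in rad: 0 shut, grows as it opens, 1.05 at the stop. A spring shuts it: about 5 N at the handle to start, 6 to 10 N at the mark. It drops shut when let go
- setting_tab (a joint): angle in rad at which the orange tab is set, between 0.45 and 0.8, measured like the lid's angle: the lid is at the mark when joint lid_angle equals this value. The tab is stiff and stays put
- tab_mark (a point): middle of the orange tab (14 x 16 mm, 20 mm high, black line across its middle) on the aluminium scale arc at the right side of the box, 142 mm from the hinge line, 106 mm right of its middle. It turns with the tab: at setting 0 its axes are the box's. The red pointer on the lid's right edge runs along the arc at 125 mm from the hinge line; the tab's height is the tolerance
- jar: glass jar of brass screws, 58 mm wide, 72 mm high, origin under its centre; bystander, loose
- chisel: chisel with red handle, 225 mm long, lying, origin on its underside at mid-length; bystander, loose
- sander: wood and cork sanding block 63 x 116 x 29 mm, origin under its centre; bystander, loose
- tape_roll: roll of blue masking tape 96 mm wide, 25 mm high, origin under its centre; bystander, loose
Not all that is in view belongs to the job. Of the things that look like the part that bears nozzle_top, the larger one is meant.

How it is judged:
On the way, in this order (a step that is already met when the one before it is completed fails the run):
1. the nozzle is pressed down (5 mm or more) with the lid shut (value of joint nozzle above 0.005 m and value of joint lid_angle below 0.05 rad), for 0.1 s.
2. the nozzle has sprung back up while the lid is still shut (value of joint nozzle below 0.001 m and value of joint lid_angle below 0.05 rad), for 0.1 s.
3. the gripper holds the lid at the orange tab (angle between the x axis of lid and the x axis of tab_mark, either way round below 0.07 rad and contact force between the fingers and lid above 2 N and distance between the grasp point and lid_bar below 0.065 m), for 0.5 s.
At the end, for the whole second after the job is handed in: The fingers hold the lid by its handle (contact over 2 N, grasp point within 65 mm of the bar's centre), at rest, within 0.07 rad (4 degrees) of the orange tab's setting; the nozzle is up; the tab is where it was set (within 15 mm) (all of step 3 and value of joint lid_angle above 0.3 rad and velocity of joint lid_angle between -0.1 and 0.1 rad/s and value of joint nozzle below 0.001 m and distance of tab_mark from where it was at the start of the episode below 0.015 m); the arm keeps its last pose, push and grip.
It fails at once if the nozzle is pressed while the lid is open (value of joint nozzle above 0.003 m and value of joint lid_angle above 0.1 rad).
It fails at once if the orange tab is shifted (distance of tab_mark from where it was at the start of the episode above 0.015 m).
It fails at once if a bystander is moved by more than 30 mm (distance of any of jar, chisel, sander, tape_roll from where it was at the start of the episode above 0.03 m).
It also fails if it takes over 45 s, if anything falls off the work surface, if the arm or the gripper's body presses on something with over 40 N, if the wrist force passes 120 N, or if a joint passes its speed limit or range.

## Robot

A 6-joint arm with a two-finger parallel gripper is mounted at the origin on a cart in front of the work surface, level with it; the furniture and walls round the work are solid. World frame = base frame: x ahead of the robot, y to its left, z up, the work surface at z = 0. Lengths are in m, angles in rad, forces in N, time in s.
With the tool pointing down it reaches from about 0.3 to 0.775 m from the base axis. Payload 14.6 kg.
Tool frame: the origin (TCP) lies at the very end of the fingers, on their centre line; the grasp point (between the pads) lies 19 mm behind it (ctrl.hold_point_z is the z of the grasp point in the tool frame, in m); z points along the fingers, y is the direction in which the jaws open and shut (so a half turn about z gives the same grasp; the last joint's range is limited). The gripper opens to 94 mm and grips with 3 to 60 N. Pads are 16 mm wide; open, the fingers measure 119 mm over their backs; the gripper's body (75 mm by 177 mm) begins 78 mm behind the grasp point.
Start: joints at [-1.276, 0.3, 1.521, -0, 1.321, -0.067], TCP at [0.195, -0.514, 0.205] pointing down, gripper open.
Joint ranges: [-3.03, 3.03], [-0.79, 2.21], [0.23, 2.52], [-1.04, 4.18], [0, 3.07], [-2.55, 2.55]. Speed limits (rad/s): [2.22, 2.22, 2.57, 3.14, 3.14, 3.14].

## Interface

Orientations are given as [roll, pitch, yaw] about the fixed x, y, z axes, in that order (R = Rz(yaw) Ry(pitch) Rx(roll)).
In Python, from station import ctrl, cams, hand_in gives the robot as it stands.
- The arm moves only by the tool servo_tool, never from a script. Its argument "rows" is a list of rows, each a list of 7 numbers: the shift along the world's x, y, z in m, then the turn, a rotation vector about the world's x, y, z in rad, then the gripper command: -1 is shut, 1 is fully open, values between are in proportion. A call has exactly 8 rows; each row is the pose to reach, as a shift and turn from the pose measured when the call began; what a row does not reach only later rows make up. A row lasts 1/12 s, in which the tool goes at most 41.7 mm and 7.16 degrees, less where a joint would pass 70% of its speed; a pose out of reach is approached as far as the arm can. A call with a gripper value outside its range is refused whole. The fingers move at their own pace and stop on an object; "newtons" is the grip in N (left out, the last holds). Time passes only in rows, so rows that repeat a pose let the fingers close, or fill a call up. It gives the time, the measured TCP pose, the force and the opening at its end, in the units of the state.
- ctrl.get_obs(): the state, without advancing time (a new reading comes with each control period).
- cams.camera(name): name is "side" or "top" or "wrist"; returns a dict with "image" (420x560x3 uint8, red, green, blue), "depth" (420x560 float32, m along the optical axis (not along the pixel's ray), 0 where there is no reading), "fx", "fy", "cx", "cy" (pixels), "rvec" (rotation vector, rad) and "tvec" (3), from world to camera coordinates, as OpenCV has them; the wrist camera has in their place "hand_eye" (4x4, takes a point from camera to tool coordinates, whose origin is the TCP and whose axes are the flange's). Camera axes: x right, y down, z forward; pixel columns grow to the right and rows downward; lengths in m; the calibration is good to about 2 mm. A picture is of the moment at which its call begins: read the wrist's pose just before it.
- hand_in(): hands the job in, once; it reports no verdict.
Trained networks look in a picture, given as the dict that the camera call returned (one of the last four; its "shot" number tells which), for a name from the list of things; names that differ only in an ending like _2 or _b are one class to them, and where a whole thing is asked for, a point or a joint stands for the part that bears it (a point fixed in the world has none). Each returns a list of dicts, best first, with "p" (0 to 1); they miss things now and then, are a little off and sometimes report something else, mostly with a low value. They report only what shows in the picture. A call takes as long as a camera call. They do not tell look-alikes from the thing itself.
- cams.spot_in(picture, name): "box" ([left, top, right, bottom] as shares, 0 to 1, of the picture: columns of its width, rows of its height, round what is visible of it).
- cams.place_of(picture, name): "at" ([column, row] as shares, 0 to 1, of the picture: columns of its width, rows of its height: a listed point, or the origin of a listed thing).
The state is a dict: "time_s": time; "qpos": joint angles; "joint_vel": joint speeds; "tau": joint torques, N m; "ee_pos": TCP position; "eef_rot": TCP orientation; "force": force on the tool from outside, world axes, zero at the start; "moment": the same for the moment, N m; "grip_width": finger opening in m.
Only numpy, scipy, OpenCV 4.12 (cv2) and the standard library are available. Lean on these libraries where they do the work, as an engineer would, in place of code of your own. Each camera call takes 0.05 s, during which the arm holds its last target.

## Working session

There is one attempt and no reset: what is moved stays moved. The work goes in short steps, Python scripts to look and compute and a tool call to move; the robot and the scene stay as the last step left them, time stands still between calls to the robot, and variables do not carry over. Pictures are saved under pics/ and viewed, and the job is handed in when it is done.

Besides the shell and the picture viewer there is one more tool, called after "Request:" as name(argument=value, ...), one argument or row to a line, values as JSON. servo_tool: Moves the arm, as the interface text tells. Its arguments: {"type":"object","properties":{"rows":{"type":"array"},"newtons":{"type":"number"}},"required":["rows"]}

```bash
ls; mkdir -p pics; cat > h.py <<'E'
import numpy as np, cv2, pickle
from station import ctrl, cams, hand_in
def T(p):
    R=cv2.Rodrigues(np.array(p["rvec"],float))[0]; return R,np.array(p["tvec"],float)
def back(p,u,v,z):
    c=np.array([(u-p["cx"])/p["fx"]*z,(v-p["cy"])/p["fy"]*z,z])
    R,t=T(p); return R.T@(c-t)
def proj(p,X):
    R,t=T(p); c=R@np.array(X)+t; return p["fx"]*c[0]/c[2]+p["cx"],p["fy"]*c[1]/c[2]+p["cy"],c[2]
def ray(p,u,v):
    R,t=T(p); d=R.T@np.array([(u-p["cx"])/p["fx"],(v-p["cy"])/p["fy"],1]); return -R.T@t,d/np.linalg.norm(d)
def atz(p,u,v,z):
    o,d=ray(p,u,v); return o+d*(z-o[2])/d[2]
def save(p,n,s=1.4):
    cv2.imwrite("pics/"+n,cv2.resize(p["image"][:,:,::-1],None,fx=s,fy=s,interpolation=cv2.INTER_CUBIC))
E
python3 - <<'E'
from h import *
np.set_printoptions(precision=4,suppress=True)
for c in("side","top"):
    p=cams.camera(c); save(p,c+"0.png"); pickle.dump(p,open(c+"0.pkl","wb"))
    for n in("nozzle_top","lid_bar","lid","tab_mark","jar","chisel","sander","tape_roll"):
        r=cams.place_of(p,n)[:3]
        for q in r:
            u,v=q["at"][0]*560,q["at"][1]*420; z=p["depth"][min(419,int(v)),min(559,int(u))]
            print(c,n,round(q["p"],2),(round(u),round(v)),back(p,u,v,z) if z>0 else None)
print(ctrl.get_obs())
E
```

```text
pics
side nozzle_top 0.57 (292, 200) [0.6789 0.0244 0.0224]
side nozzle_top 0.54 (383, 273) [ 0.5994 -0.5991  0.1272]
side lid_bar 0.75 (317, 241) [ 0.5099 -0.4086  0.148 ]
side lid_bar 0.33 (239, 252) [ 0.1947 -0.5914  0.3473]
side lid 0.58 (355, 240) [ 0.5642 -0.5132  0.1952]
side tab_mark 0.45 (353, 241) [ 0.5623 -0.5099  0.1932]
side jar 0.55 (237, 253) [ 0.1904 -0.5879  0.3448]
side sander 0.16 (353, 241) [ 0.5623 -0.5094  0.1906]
side tape_roll 0.87 (282, 209) [ 0.6098 -0.0173  0.0233]
top nozzle_top 0.62 (436, 178) [ 0.5919 -0.5977  0.1234]
top nozzle_top 0.57 (286, 197) [ 0.55   -0.1949  0.142 ]
top lid_bar 0.63 (366, 210) [ 0.5087 -0.404   0.1385]
top lid 0.75 (355, 158) [ 0.6639 -0.3881  0.0923]
top lid 0.43 (406, 185) [ 0.5601 -0.4985  0.1979]
top tab_mark 0.59 (409, 186) [ 0.5587 -0.5062  0.1894]
top jar 0.66 (280, 265) [ 0.3752 -0.171   0.0749]
top chisel 0.92 (349, 263) [ 0.3759 -0.3658  0.0191]
top sander 0.7 (163, 218) [0.5218 0.1645 0.0296]
top tape_roll 0.65 (210, 182) [ 0.6297  0.034  -0.0049]
{'time_s': 0.9, 'qpos': array([-1.2756,  0.2999,  1.521 ,  0.    ,  1.3207, -0.0666]), 'joint_vel': array([ 0.0004, -0.    , -0.0013, -0.0009, -0.0011,  0.0019]), 'tau': array([  0.0003, -53.1658, -35.2916,   0.0709,   0.0213,   0.    ]), 'ee_pos': array([ 0.1947, -0.5144,  0.2054]), 'eef_rot': array([ 3.1416, -0.    ,  0.3618]), 'force': array([-0.7967,  0.3149,  0.5755]), 'moment': array([ 0.0014, -0.0076, -0.0197]), 'grip_width': 0.09385222291619812}
```

View pics/side0.png

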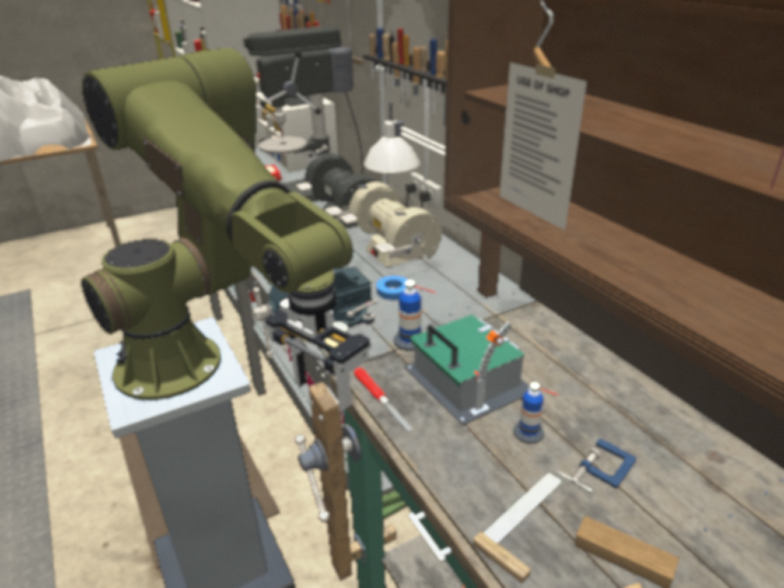

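View pics/top0.png

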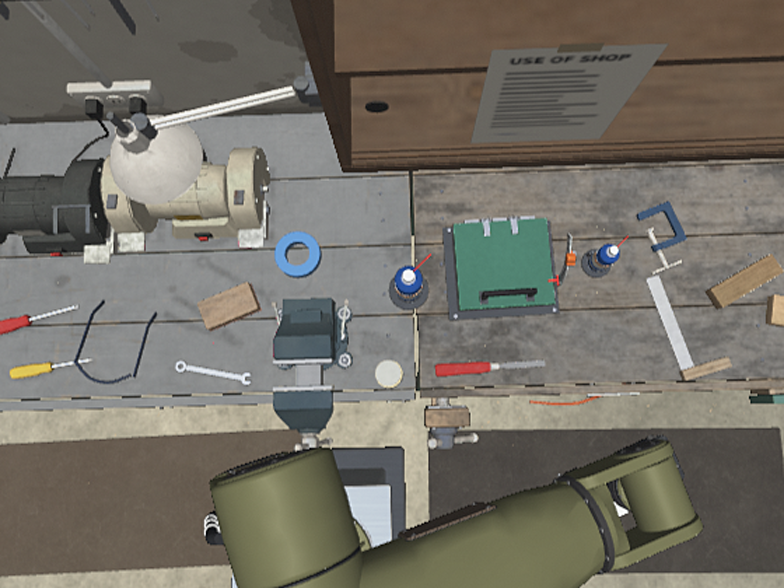

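```bash
python3 - <<'E'
from h import *
np.set_printoptions(precision=4,suppress=True)
p=pickle.load(open("top0.pkl","rb")); s=pickle.load(open("side0.pkl","rb"))
cv2.imwrite("pics/tz.png",cv2.resize(p["image"][140:240,270:450,::-1],None,fx=4.4,fy=4.4,interpolation=cv2.INTER_CUBIC))
cv2.imwrite("pics/sz.png",cv2.resize(s["image"][190:320,260:400,::-1],None,fx=4.5,fy=4.5,interpolation=cv2.INTER_CUBIC))
# cap pixels: white near top
for nm,c,(u0,u1,v0,v1) in(("top",p,(278,305,180,206)),("side",s,(280,305,195,215))):
    im=c["image"].astype(int)
    for v in range(v0,v1):
        for u in range(u0,u1):
            if im[v,u].min()>185: print(nm,u,v,im[v,u],back(c,u+.5,v+.5,c["depth"][v,u]))
E
```

```text
top 289 193 [228 233 233] [ 0.5581 -0.2037  0.146 ]
top 290 193 [239 244 243] [ 0.5541 -0.2063  0.1659]
top 291 193 [250 252 248] [ 0.5532 -0.2089  0.1699]
top 292 193 [249 252 248] [ 0.5526 -0.2115  0.1723]
top 293 193 [224 232 232] [ 0.5584 -0.2143  0.1427]
top 294 193 [210 218 212] [ 0.5548 -0.2168  0.1607]
top 288 194 [227 235 233] [ 0.5561 -0.201   0.1433]
top 289 194 [255 255 254] [ 0.5513 -0.2037  0.1668]
top 290 194 [251 251 248] [ 0.5499 -0.2062  0.1737]
top 291 194 [248 248 246] [ 0.5505 -0.2088  0.1702]
top 292 194 [248 249 247] [ 0.5499 -0.2114  0.1727]
top 293 194 [254 254 252] [ 0.5513 -0.214   0.1652]
top 294 194 [255 255 255] [ 0.5501 -0.2166  0.1709]
top 288 195 [255 255 255] [ 0.548  -0.201   0.1707]
top 289 195 [249 250 248] [ 0.5485 -0.2036  0.1677]
top 290 195 [243 244 245] [ 0.5478 -0.2062  0.1707]
top 291 195 [242 243 244] [ 0.5477 -0.2087  0.1712]
top 292 195 [242 244 245] [ 0.5481 -0.2113  0.1685]
top 293 195 [245 246 246] [ 0.5483 -0.2139  0.1671]
top 294 195 [252 254 253] [ 0.5469 -0.2165  0.1738]
top 295 195 [239 241 229] [ 0.548  -0.2191  0.168 ]
top 288 
[... 3734 characters left out ...]
03  0.1706]
side 294 203 [231 235 223] [ 0.5499 -0.2145  0.1656]
side 295 203 [206 206 192] [ 0.5499 -0.2209  0.1688]
side 292 204 [198 203 187] [ 0.5398 -0.2188  0.167 ]
side 290 207 [194 207 222] [ 0.5398 -0.2057  0.1489]
side 291 207 [187 194 200] [ 0.5404 -0.2112  0.1515]
side 294 207 [187 194 199] [ 0.5504 -0.2137  0.1497]
side 295 207 [195 202 212] [ 0.5545 -0.2132  0.1482]
side 290 208 [194 206 222] [ 0.5395 -0.2062  0.1454]
side 291 208 [194 202 214] [ 0.5387 -0.2141  0.1497]
side 292 208 [188 196 203] [ 0.5464 -0.2075  0.1439]
side 293 208 [189 196 204] [ 0.5457 -0.2152  0.1481]
side 294 208 [195 202 214] [ 0.5517 -0.2115  0.1443]
side 295 208 [189 199 217] [ 0.5496 -0.2215  0.1502]
```

View pics/tz.png

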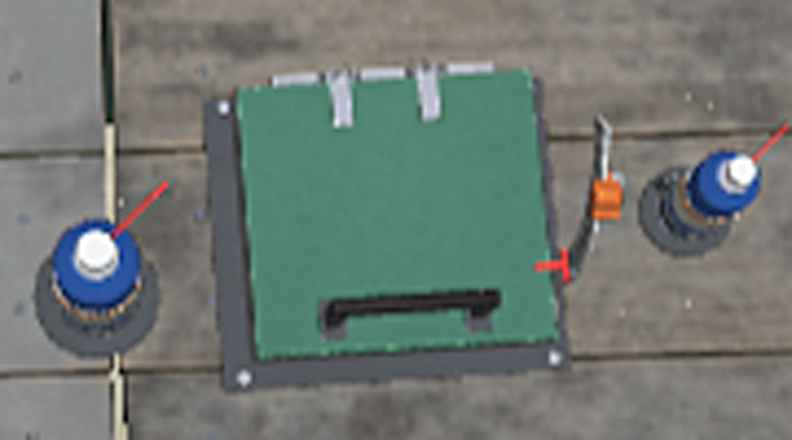

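View pics/sz.png

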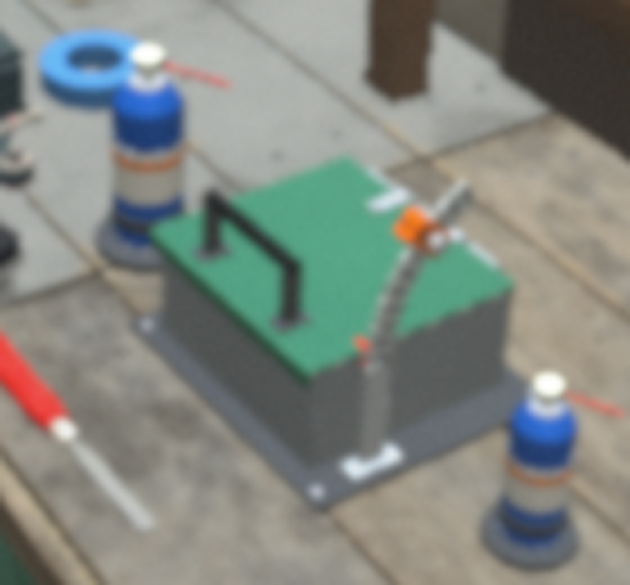

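```bash
python3 - <<'E'
from h import *
np.set_printoptions(precision=4,suppress=True)
p=pickle.load(open("top0.pkl","rb")); s=pickle.load(open("side0.pkl","rb"))
def pts(c,m):
    v,u=np.nonzero(m&(c["depth"]>0)); return np.array([back(c,a+.5,b+.5,c["depth"][b,a]) for a,b in zip(u,v)]),u,v
im=p["image"].astype(int); r,g,b=im[...,0],im[...,1],im[...,2]
roi=np.zeros(r.shape,bool); roi[145:232,315:410]=1
P,u,v=pts(p,roi&(g>r+30)&(g>b+10)); P=P[abs(P[:,2]-np.median(P[:,2]))<.01]
print("green z",np.median(P[:,2]),len(P)); 
rect=cv2.minAreaRect(P[:,:2].astype(np.float32)); print(rect); print(cv2.boxPoints(rect))
P,u,v=pts(p,roi&(im.max(2)<60)); P=P[P[:,2]>.125]
print("bar",len(P),P.mean(0),P.min(0),P.max(0),np.median(P[:,2])); l=cv2.fitLine(P[:,:2].astype(np.float32),cv2.DIST_HUBER,0,.01,.01).ravel(); print(l)
for c in(p,s):
    im=c["image"].astype(int);r,g,b=im[...,0],im[...,1],im[...,2]
    roi=np.zeros(r.shape,bool); roi[180:200,398:420]=1 
    if c is s: roi[:]=0; roi[233:250,345:362]=1
    P,u,v=pts(c,roi&(r>200)&(g<150)&(g>60)&(b<90)); print("tab",len(P),u.mean()+.5,v.mean()+.5,np.median(P,0)); print(P)
E
```

```text
green z 0.09478941141014852 3768
((0.576643705368042, -0.39758723974227905), (0.17331436276435852, 0.1860361248254776), 1.9196903705596924)
[[ 0.4869 -0.3075]
 [ 0.4932 -0.4935]
 [ 0.6664 -0.4877]
 [ 0.6601 -0.3017]]
bar 154 [ 0.513  -0.4038  0.1447] [ 0.5027 -0.5032  0.1257] [ 0.5999 -0.3493  0.199 ] 0.14425976247725486
[ 0.0611 -0.9981  0.5107 -0.4067]
tab 33 407.469696969697 185.74242424242425 [ 0.5609 -0.5039  0.1959]
[[ 0.5731 -0.5064  0.1909]
 [ 0.5696 -0.5025  0.1954]
 [ 0.5698 -0.5054  0.1939]
 [ 0.5707 -0.509   0.1897]
 [ 0.5672 -0.4973  0.1953]
 [ 0.5674 -0.5002  0.194 ]
 [ 0.5668 -0.5021  0.1963]
 [ 0.5662 -0.5039  0.1988]
 [ 0.5659 -0.5062  0.1998]
 [ 0.5664 -0.5094  0.1969]
 [ 0.5636 -0.4985  0.1997]
 [ 0.5644 -0.5021  0.1956]
 [ 0.5642 -0.5044  0.1963]
 [ 0.5638 -0.5065  0.1978]
 [ 0.5636 -0.5089  0.1982]
 [ 0.5608 -0.5007  0.2003]
 [ 0.5609 -0.5033  0.1998]
 [ 0.5606 -0.5055  0.2009]
 [ 0.5609 -0.5086  0.1988]
 [ 0.5589 -0.4987  0.1977]
 [ 0.5589 -0.5013  0.1972]
 [ 0.5596 -0.5047  0.1937]
 [ 0.5589 -0.5065  0.1964]
 [ 0.559  -0.5092  0.1959]
 [ 0.5516 -0.496   0.1964]
[... 277 characters left out ...]
 0.5615 -0.4972  0.1962]
 [ 0.5633 -0.4993  0.1969]
 [ 0.5639 -0.5028  0.1988]
 [ 0.5618 -0.4973  0.1928]
 [ 0.5612 -0.5022  0.196 ]
 [ 0.5607 -0.507   0.1991]
 [ 0.5649 -0.5062  0.1971]
 [ 0.5566 -0.4997  0.1928]
 [ 0.5595 -0.5003  0.1921]
 [ 0.5607 -0.5031  0.1934]
 [ 0.5604 -0.5077  0.1963]
 [ 0.562  -0.51    0.1971]
 [ 0.5657 -0.5097  0.1956]
 [ 0.5554 -0.4971  0.1883]
 [ 0.5552 -0.5017  0.1911]
 [ 0.558  -0.5025  0.1906]
 [ 0.5579 -0.5069  0.1933]
 [ 0.5588 -0.5099  0.1949]
 [ 0.5624 -0.5098  0.1935]
 [ 0.5528 -0.5007  0.188 ]
 [ 0.5539 -0.5036  0.1894]
 [ 0.5589 -0.5018  0.1865]
 [ 0.557  -0.5083  0.1912]
 [ 0.5538 -0.5041  0.1864]
 [ 0.5554 -0.5063  0.1872]
 [ 0.5547 -0.5114  0.1905]]
```

```bash
python3 - <<'E'
from h import *
np.set_printoptions(precision=3,suppress=True,linewidth=150)
p=pickle.load(open("top0.pkl","rb")); s=pickle.load(open("side0.pkl","rb"))
def cloud(c):
    v,u=np.nonzero(c["depth"]>0); z=c["depth"][v,u].astype(float)
    C=np.stack([(u+.5-c["cx"])/c["fx"]*z,(v+.5-c["cy"])/c["fy"]*z,z],1); R,t=T(c); return (C-t)@R,u,v
for c in(p,s):
    P,u,v=cloud(c)
    m=(P[:,0]>.3)&(P[:,2]>.21)&(P[:,1]>-.8)&(P[:,1]<.5)&(P[:,0]<1.1)
    Q=P[m]; print(len(Q))
    g={}
    for x,y,z in Q: g.setdefault((round(x/.1),round(y/.1)),[]).append(z)
    for k in sorted(g): 
        if len(g[k])>3: print((round(k[0]*.1,1),round(k[1]*.1,1)),len(g[k]),round(min(g[k]),3),round(max(g[k]),3))
    # front edge of high stuff per y
    for y in np.arange(-.7,.4,.1):
        n=Q[(abs(Q[:,1]-y)<.05)&(Q[:,2]>.23)]
        if len(n): i=n[:,0].argmin(); print("front",round(y,1),n[i])
    # vice
    m=(P[:,0]>.25)&(P[:,0]<.55)&(P[:,1]>-.12)&(P[:,1]<.12)&(P[:,2]>.05)&(P[:,2]<.25)
    if m.sum(): print("vice",P[m].min(0),P[m].max(0))
E
```

```text
52939
(0.6, 0.4) 5 0.21 0.212
(0.7, -0.8) 512 0.279 0.321
(0.7, -0.7) 1270 0.279 0.566
(0.7, -0.6) 1551 0.278 0.564
(0.7, -0.5) 3070 0.281 0.657
(0.7, -0.4) 4487 0.278 0.665
(0.7, -0.3) 2707 0.279 0.657
(0.7, -0.2) 1618 0.281 0.564
(0.7, -0.1) 2408 0.281 0.768
(0.7, 0.1) 231 0.296 0.336
(0.7, 0.2) 2517 0.297 0.473
(0.7, 0.3) 273 0.299 0.362
(0.7, 0.4) 85 0.21 0.218
(0.8, -0.8) 858 0.304 0.315
(0.8, -0.7) 2729 0.304 0.565
(0.8, -0.6) 3188 0.304 0.565
(0.8, -0.5) 1792 0.309 0.566
(0.8, -0.4) 1872 0.556 0.565
(0.8, -0.3) 3693 0.304 0.566
(0.8, -0.2) 4022 0.303 0.565
(0.8, -0.1) 1890 0.304 0.695
(0.8, 0.0) 419 0.324 0.386
(0.8, 0.1) 450 0.298 0.403
(0.8, 0.2) 392 0.301 0.423
(0.8, 0.3) 4 0.337 0.343
(0.9, -0.8) 120 0.305 0.314
(0.9, -0.7) 239 0.303 0.314
(0.9, -0.6) 48 0.307 0.315
(0.9, -0.3) 237 0.304 0.315
(0.9, -0.2) 238 0.305 0.315
(0.9, -0.1) 98 0.305 0.368
(0.9, 0.2) 214 0.377 0.47
(0.9, 0.3) 134 0.382 0.499
(0.9, 0.4) 526 0.211 0.501
(1.0, 0.0) 1490 0.21 0.402
(1.0, 0.1) 1877 0.21 0.408
(1.0, 0.2) 1789 0.21 0.414
(1.0, 0.3) 1839 0.21 0.42
(1.0, 0.4) 1488 0.21 0.426
(1.0, 0.5) 558 
[... 1380 characters left out ...]
, -0.8) 59 0.315 0.457
(1.0, -0.7) 207 0.308 0.735
(1.0, -0.6) 260 0.308 0.737
(1.0, -0.5) 246 0.309 0.736
(1.0, -0.4) 248 0.308 0.737
(1.0, -0.3) 185 0.309 0.737
(1.0, -0.2) 91 0.591 0.738
(1.0, -0.1) 22 0.626 0.733
(1.0, 0.3) 744 0.21 0.7
(1.0, 0.4) 895 0.21 0.695
(1.0, 0.5) 416 0.226 0.687
front -0.7 [ 0.704 -0.748  0.308]
front -0.6 [ 0.703 -0.608  0.291]
front -0.5 [ 0.704 -0.474  0.286]
front -0.4 [ 0.703 -0.412  0.303]
front -0.3 [ 0.704 -0.288  0.287]
front -0.2 [ 0.704 -0.172  0.287]
front -0.1 [ 0.703 -0.11   0.654]
front -0.0 [0.789 0.044 0.374]
front 0.1 [0.688 0.147 0.304]
front 0.2 [0.656 0.212 0.302]
front 0.3 [0.677 0.251 0.316]
vice [ 0.25  -0.091  0.05 ] [0.524 0.038 0.165]
```

Request:
servo_tool(
  rows=[
    [0.02,0.03,0.03,0,0,0.12,1],
    [0.045,0.06,0.055,0,0,0.24,0.5],
    [0.07,0.095,0.07,0,0,0.36,0],
    [0.095,0.13,0.075,0,0,0.48,-1],
    [0.12,0.165,0.075,0,0,0.6,-1],
    [0.145,0.2,0.075,0,0,0.72,-1],
    [0.17,0.235,0.075,0,0,0.84,-1],
    [0.195,0.27,0.075,0,0,0.96,-1],
  ],
  newtons=20,
)

```text
time_s: 1.57
ee_pos: [0.3788, -0.2588, 0.2808]
eef_rot: [3.141, 0.0, 1.327]
force: [0.8, -0.7, -0.8]
grip_width: 0.0507
```

Request:
servo_tool(
  rows=[
    [0.025,0.01,-0.005,0,0,0.07,-1],
    [0.05,0.02,-0.015,0,0,0.14,-1],
    [0.08,0.03,-0.03,0,0,0.21,-1],
    [0.11,0.04,-0.04,0,0,0.27,-1],
    [0.13,0.049,-0.05,0,0,0.27,-1],
    [0.15,0.049,-0.06,0,0,0.27,-1],
    [0.166,0.049,-0.07,0,0,0.27,-1],
    [0.166,0.049,-0.075,0,0,0.27,-1],
  ],
)

```text
time_s: 2.23
ee_pos: [0.5463, -0.2092, 0.2038]
eef_rot: [-3.141, -0.001, 1.599]
force: [-1.4, 0.4, -0.2]
grip_width: 0.0006
```

```bash
python3 - <<'E'
from h import *
np.set_printoptions(precision=4,suppress=True)
o=ctrl.get_obs(); print(o["qpos"],o["ee_pos"],o["eef_rot"],o["force"],o["grip_width"])
for c in("side","top","wrist"):
    p=cams.camera(c); save(p,c+"1.png",1.2)
    if c=="wrist": print(p["hand_eye"])
    if c=="side": cv2.imwrite("pics/s1z.png",cv2.resize(p["image"][160:300,240:380,::-1],None,fx=4.2,fy=4.2))
E
```

```text
[-0.4284  0.3799  1.4182  0.0002  1.3445 -0.4563] [ 0.5463 -0.2092  0.2038] [-3.1408 -0.0006  1.5987] [-1.4413  0.3832 -0.2107] 0.0005550100065783632
[[ 0.0002 -0.9615 -0.2749  0.0797]
 [ 1.      0.0002 -0.0002  0.0004]
 [ 0.0002 -0.2749  0.9615 -0.1795]
 [ 0.      0.      0.      1.    ]]
```

View pics/s1z.png

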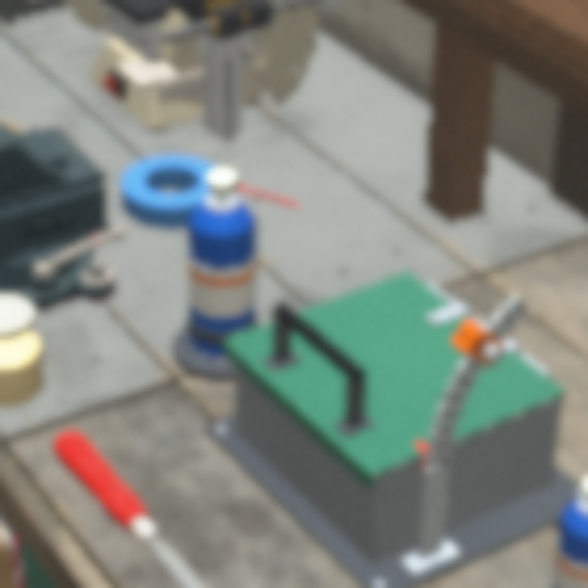

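View pics/wrist1.png

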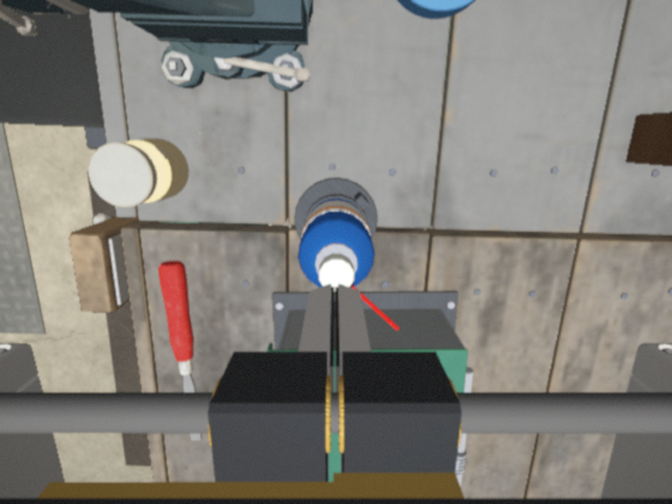

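View pics/top1.png

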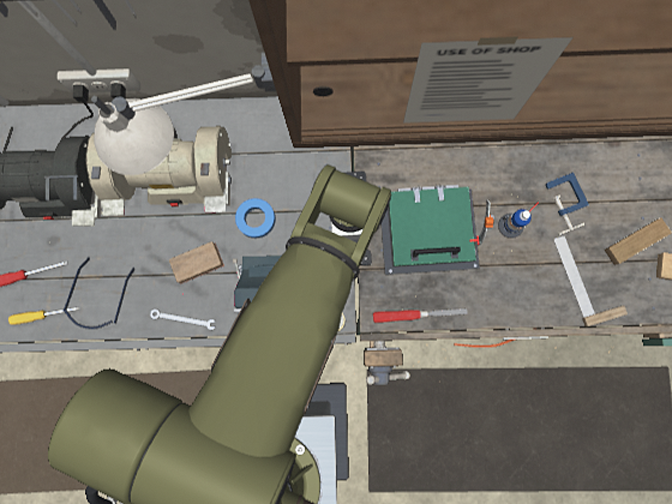

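```bash
cat >> h.py <<'E'
from scipy.spatial.transform import Rotation as Ro
def wcloud(p,o):
    H=np.array(p["hand_eye"]); v,u=np.nonzero(p["depth"]>0); z=p["depth"][v,u].astype(float)
    C=np.stack([(u+.5-p["cx"])/p["fx"]*z,(v+.5-p["cy"])/p["fy"]*z,z],1)
    Tt=C@H[:3,:3].T+H[:3,3]; return Tt@Ro.from_euler("xyz",o["eef_rot"]).as_matrix().T+o["ee_pos"],p["image"][v,u].astype(int),u,v
E
python3 - <<'E'
from h import *
np.set_printoptions(precision=4,suppress=True)
o=ctrl.get_obs(); p=cams.camera("wrist")
P,I,u,v=wcloud(p,o)
m=(I.min(1)>200)&(abs(P[:,2]-.17)<.006)&(np.linalg.norm(P[:,:2]-[.545,-.21],axis=1)<.025)
Q=P[m]; print(m.sum(),Q.min(0),Q.max(0),np.median(Q,0))
E
```

```text
559 [ 0.536  -0.2166  0.1677] [ 0.5563 -0.1992  0.1725] [ 0.546  -0.2081  0.1704]
```

Request:
servo_tool(
  rows=[
    [0,-0.001,-0.015,0,0,0,-1],
    [0,-0.001,-0.026,0,0,0,-1],
    [0,-0.001,-0.032,0,0,0,-1],
    [0,-0.001,-0.036,0,0,0,-1],
    [0,-0.001,-0.039,0,0,0,-1],
    [0,-0.001,-0.041,0,0,0,-1],
    [0,-0.001,-0.041,0,0,0,-1],
    [0,-0.001,-0.041,0,0,0,-1],
  ],
)

```text
time_s: 3.1
ee_pos: [0.5444, -0.2111, 0.1658]
eef_rot: [3.14, 0.001, 1.597]
force: [-2.9, 1.1, 3.1]
grip_width: 0.0002
```

Request:
servo_tool(
  rows=[
    [0.001,0.001,-0.003,0,0,0,-1],
    [0.001,0.001,-0.005,0,0,0,-1],
    [0.001,0.001,-0.005,0,0,0,-1],
    [0.001,0.001,-0.005,0,0,0,-1],
    [0.001,0.001,-0.005,0,0,0,-1],
    [0.001,0.001,-0.005,0,0,0,-1],
    [0.001,0.001,-0.005,0,0,0,-1],
    [0.001,0.001,-0.005,0,0,0,-1],
  ],
)

```text
time_s: 3.77
ee_pos: [0.5459, -0.2104, 0.163]
eef_rot: [3.138, 0.002, 1.597]
force: [-8.9, -0.2, 20.4]
grip_width: 0.0004
```

Request:
servo_tool(
  rows=[
    [0,0,0.005,0,0,0,-1],
    [0,0,0.015,0,0,0,-1],
    [0,0,0.03,0,0,0,-1],
    [0,0,0.05,0,0,0,-1],
    [-0.02,-0.01,0.07,0,0,0,-1],
    [-0.035,-0.03,0.08,0,0,0,-0.5],
    [-0.035,-0.06,0.08,0,0,0,0],
    [-0.035,-0.09,0.08,0,0,0,0],
  ],
)

```text
time_s: 4.43
ee_pos: [0.5109, -0.3012, 0.2447]
eef_rot: [3.136, 0.004, 1.598]
force: [0.8, 0.2, -0.3]
grip_width: 0.0169
```

```bash
python3 - <<'E'
from h import *
np.set_printoptions(precision=4,suppress=True)
for i in range(2):
  o=ctrl.get_obs(); print(o["ee_pos"],o["eef_rot"],o["force"],o["grip_width"])
  p=cams.camera("wrist")
save(p,"wrist2.png",1.2); P,I,u,v=wcloud(p,o)
m=(I.min(1)>200)&(abs(P[:,2]-.17)<.012)&(np.linalg.norm(P[:,:2]-[.545,-.21],axis=1)<.025)
Q=P[m]; print("nozzle",m.sum(), np.median(Q,0) if m.sum() else 0)
m=(I.max(1)<70)&(abs(P[:,2]-.142)<.008)&(np.linalg.norm(P[:,:2]-[.512,-.40],axis=1)<.06)
Q=P[m]; print("bar",m.sum(),np.median(Q,0),Q.min(0),Q.max(0)) if m.sum() else print("no bar")
if m.sum(): print(cv2.fitLine(Q[:,:2].astype(np.float32),cv2.DIST_HUBER,0,.01,.01).ravel())
m=(I[:,1]>I[:,0]+30)&(I[:,1]>I[:,2]+10)&(abs(P[:,2]-.094)<.01); print(cv2.minAreaRect(P[m][:,:2].astype(np.float32)))
p=cams.camera("side");cv2.imwrite("pics/s2z.png",cv2.resize(p["image"][180:280,260:400,::-1],None,fx=5,fy=5))
E
```

```text
[ 0.5109 -0.3012  0.2447] [3.1356 0.0038 1.5982] [ 0.8442  0.2246 -0.2547] 0.016884915908525425
[ 0.5102 -0.3058  0.2435] [3.1371 0.0041 1.5951] [ 0.1705 -4.3036  0.4386] 0.020884505128511578
nozzle 652 [ 0.5459 -0.2096  0.1704]
bar 845 [ 0.5129 -0.3901  0.1453] [ 0.5073 -0.4367  0.1341] [ 0.5194 -0.3489  0.1475]
[ 0.0375 -0.9993  0.5129 -0.3897]
((0.578453779220581, -0.38760924339294434), (0.1729038804769516, 0.1676269769668579), 2.1543776988983154)
```

View pics/s2z.png

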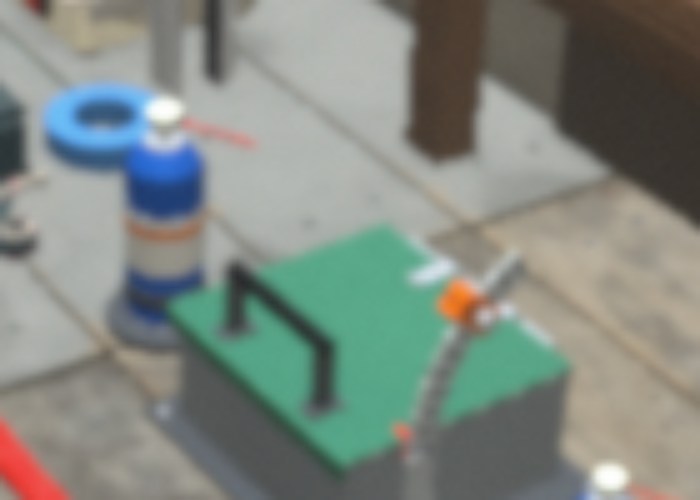

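View pics/wrist2.png

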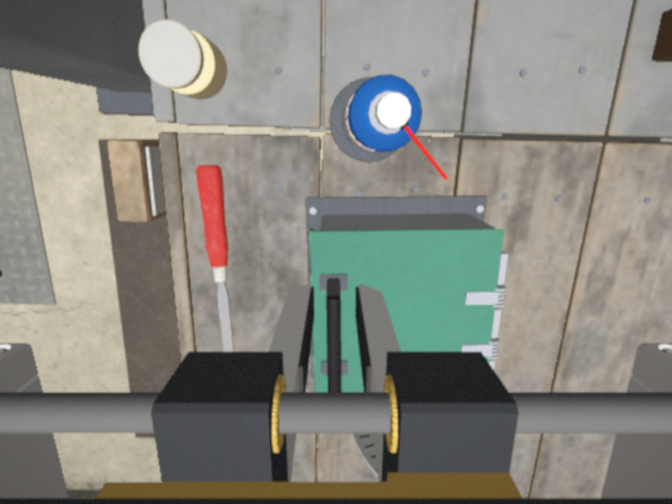

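Request:
servo_tool(
  rows=[
    [0.001,-0.03,0,0,0,0.01,0],
    [0.002,-0.06,0,0,0,0.01,0],
    [0.003,-0.085,-0.015,0,0,0.01,0],
    [0.003,-0.095,-0.04,0,0,0.01,0],
    [0.003,-0.095,-0.07,0,0,0.01,0],
    [0.003,-0.095,-0.1,0,0,0.01,0],
    [0.003,-0.095,-0.1225,0,0,0.01,0],
    [0.003,-0.095,-0.1225,0,0,0.01,0],
  ],
)

```text
time_s: 5.25
ee_pos: [0.5125, -0.3944, 0.1152]
eef_rot: [-3.14, -0.003, 1.606]
force: [-0.5, 0.4, -0.6]
grip_width: 0.047
```

```bash
python3 - <<'E'
from h import *
np.set_printoptions(precision=4,suppress=True)
p=cams.camera("wrist");o=ctrl.get_obs(); print(o["ee_pos"],o["eef_rot"],o["force"],o["grip_width"],o["qpos"])
save(p,"wrist3.png",1.2)
E
```

```text
[ 0.5134 -0.3953  0.1184] [ 3.1409 -0.0008  1.6058] [ 0.4252 -0.2159  0.1502] 0.046952442807073176 [-0.7131  0.5925  1.309   0.0011  1.24   -0.7485]
```

View pics/wrist3.png

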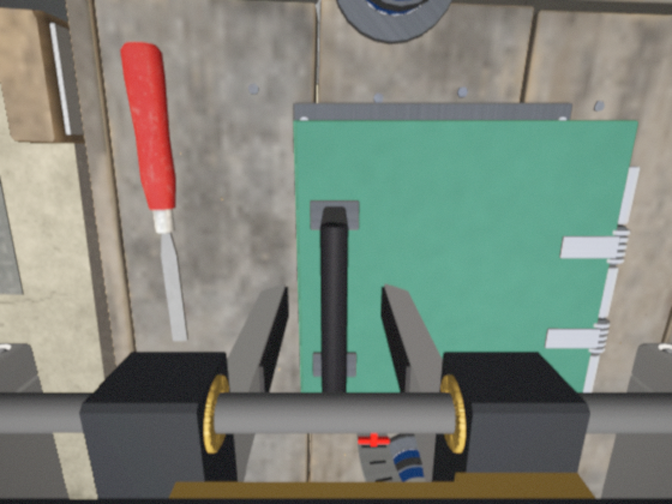

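Request:
servo_tool(
  rows=[
    [0,-0.005,0.002,0,0,0,-0.5],
    [0,-0.005,0.002,0,0,0,-1],
    [0,-0.005,0.002,0,0,0,-1],
    [0,-0.005,0.002,0,0,0,-1],
    [0,-0.005,0.002,0,0,0,-1],
    [0,-0.005,0.002,0,0,0,-1],
    [0,-0.005,0.002,0,0,0,-1],
    [0,-0.005,0.002,0,0,0,-1],
  ],
  newtons=35,
)

```text
time_s: 5.97
ee_pos: [0.5125, -0.4004, 0.1209]
eef_rot: [-3.141, -0.001, 1.605]
force: [-7.5, 1.5, 5.0]
grip_width: 0.011
```

```bash
python3 - <<'E'
from h import *
np.set_printoptions(precision=4,suppress=True)
o=ctrl.get_obs(); print(o["ee_pos"],o["eef_rot"],o["force"],o["grip_width"])
# plan: bar rel. hinge r .1575 ang .3098 ; yaw .0375
r=np.hypot(.15,.048);a=np.arctan2(.048,.15)
for th in np.arange(0,.85,.05):
    dx=.15-r*np.cos(a+th); dz=r*np.sin(a+th)-.048
    print(round(th,2),round(dx*np.cos(.0375),4),round(dx*np.sin(.0375),4),round(dz,4))
E
```

```text
[ 0.5125 -0.4004  0.1209] [-3.1407 -0.001   1.6055] [-7.462   1.5015  5.0464] 0.010979004755780387
0.0 -0.0 -0.0 0.0
0.05 0.0026 0.0001 0.0074
0.1 0.0055 0.0002 0.0147
0.15 0.0089 0.0003 0.0219
0.2 0.0125 0.0005 0.0288
0.25 0.0165 0.0006 0.0356
0.3 0.0209 0.0008 0.0422
0.35 0.0255 0.001 0.0485
0.4 0.0305 0.0011 0.0546
0.45 0.0358 0.0013 0.0605
0.5 0.0413 0.0016 0.066
0.55 0.0472 0.0018 0.0713
0.6 0.0533 0.002 0.0763
0.65 0.0596 0.0022 0.081
0.7 0.0661 0.0025 0.0853
0.75 0.0729 0.0027 0.0894
0.8 0.0799 0.003 0.093
```

Request:
servo_tool(
  rows=[
    [0.003,0,0.007,0,0,0,-1],
    [0.006,0,0.015,0,0,0,-1],
    [0.009,0,0.022,0,0,0,-1],
    [0.0125,0,0.029,0,0,0,-1],
    [0.0165,0.001,0.036,0,0,0,-1],
    [0.021,0.001,0.042,0,0,0,-1],
    [0.0255,0.001,0.0485,0,0,0,-1],
    [0.0255,0.001,0.0485,0,0,0,-1],
  ],
)

```text
time_s: 6.63
ee_pos: [0.5377, -0.3995, 0.171]
eef_rot: [-3.139, -0.001, 1.605]
force: [-14.3, 1.6, 0.9]
grip_width: 0.0112
```

```bash
python3 - <<'E'
from h import *
np.set_printoptions(precision=4,suppress=True)
p=cams.camera("side");p2=cams.camera("wrist");o=ctrl.get_obs(); print(o["time_s"],o["ee_pos"],o["eef_rot"],o["force"],o["grip_width"])
cv2.imwrite("pics/s4z.png",cv2.resize(p["image"][180:290,270:410,::-1],None,fx=5,fy=5,interpolation=cv2.INTER_CUBIC))
save(p2,"wrist4.png",1)
E
```

```text
6.7333 [ 0.537  -0.3996  0.1702] [-3.1378 -0.0013  1.6051] [-13.3516   1.2871   0.551 ] 0.010649975992441094
```

View pics/s4z.png

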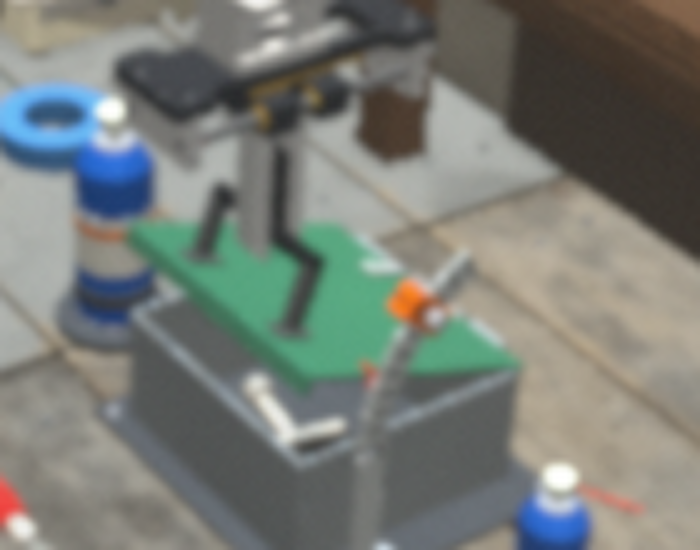

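View pics/wrist4.png

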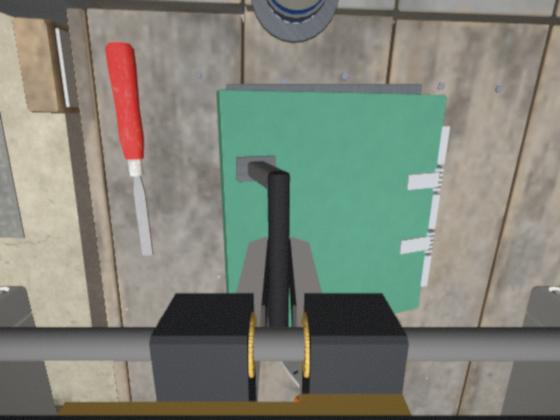

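```bash
python3 - <<'E'
from h import *
np.set_printoptions(precision=4,suppress=True)
p=pickle.load(open("top0.pkl","rb")); s=pickle.load(open("side0.pkl","rb"))
h=np.array([.6632,-.3945,.092]); w=.0375
ex=np.array([np.cos(w),np.sin(w),0]); ey=np.array([-np.sin(w),np.cos(w),0]); ez=np.array([0,0,1.])
def obs(c,roi):
    im=c["image"].astype(int);r,g,b=im[...,0],im[...,1],im[...,2]
    wgt=np.clip((r-b-50)/120.,0,1)*np.clip((190-g)/60.,0,1)*(g>50); M=np.zeros_like(wgt); a,bb,cc,d=roi; M[a:bb,cc:d]=wgt[a:bb,cc:d]
    y,x=np.mgrid[:420,:560]; return (M*(x+.5)).sum()/M.sum(),(M*(y+.5)).sum()/M.sum()
print(obs(p,(178,193,398,420)),obs(s,(233,250,345,362)))
for t in np.arange(.6,.86,.04):
    X=h-.142*np.cos(t)*ex+.142*np.sin(t)*ez-.106*ey
    print(round(t,2),X,proj(p,X)[:2],proj(s,X)[:2])
E
```

```text
(np.float64(408.03619335080634), np.float64(185.0140272692006)) (np.float64(351.730990285857), np.float64(240.4460216224625))
0.6 [ 0.5501 -0.5048  0.1722] (np.float64(406.7076712171031), np.float64(190.90628878600558)) (np.float64(348.23287848625705), np.float64(247.22598250379784))
0.64 [ 0.5534 -0.5047  0.1768] (np.float64(407.01102204120195), np.float64(189.28177833447725)) (np.float64(349.2829762335857), np.float64(245.48665835654722))
0.68 [ 0.5568 -0.5046  0.1813] (np.float64(407.2956329543671), np.float64(187.58734931790127)) (np.float64(350.38354850859866), np.float64(243.7633900847774))
0.72 [ 0.5605 -0.5044  0.1856] (np.float64(407.56073815839756), np.float64(185.8257525752689)) (np.float64(351.5325254815315), np.float64(242.05962827858895))
0.76 [ 0.5643 -0.5043  0.1898] (np.float64(407.80560742450587), np.float64(183.99995954077096)) (np.float64(352.72771481762686), np.float64(240.37879032689588))
0.8 [ 0.5683 -0.5041  0.1939] (np.float64(408.0295497582143), np.float64(182.11315808070702)) (np.float64(353.9668077690428), np.float64(238.72424962951567))
0.84 [ 0.5725 -0.504   0.1977] (np.float64(408.2319169975262), np.float64(180.16874699705244)) (np.float64(355.24738581722784), np.float64(237.0993249196321))
```

Request:
servo_tool(
  rows=[
    [0.005,0,0.006,0,0,0,-1],
    [0.01,0,0.012,0,0,0,-1],
    [0.016,0,0.018,0,0,0,-1],
    [0.022,0.001,0.0235,0,0,0,-1],
    [0.028,0.001,0.029,0,0,0,-1],
    [0.034,0.001,0.033,0,0,0,-1],
    [0.04,0.001,0.037,0,0,0,-1],
    [0.04,0.001,0.037,0,0,0,-1],
  ],
)

```text
time_s: 7.4
ee_pos: [0.5769, -0.3983, 0.2092]
eef_rot: [-3.136, -0.001, 1.605]
force: [-15.8, 4.2, 5.4]
grip_width: 0.0112
```

```bash
python3 - <<'E'
from h import *
np.set_printoptions(precision=4,suppress=True)
p=cams.camera("side");p2=cams.camera("top");o=ctrl.get_obs(); print(o["time_s"],o["ee_pos"],o["eef_rot"],o["force"],o["grip_width"],ctrl.hold_point_z)
cv2.imwrite("pics/s5z.png",cv2.resize(p["image"][180:290,270:410,::-1],None,fx=5,fy=5,interpolation=cv2.INTER_CUBIC))
cv2.imwrite("pics/t5z.png",cv2.resize(p2["image"][140:240,310:450,::-1],None,fx=5,fy=5,interpolation=cv2.INTER_CUBIC))
E
```

```text
7.5 [ 0.5763 -0.3983  0.2088] [-3.1357 -0.0017  1.605 ] [-15.1537   5.3308   4.7756] 0.01076799075541968 -0.0188
```

View pics/s5z.png

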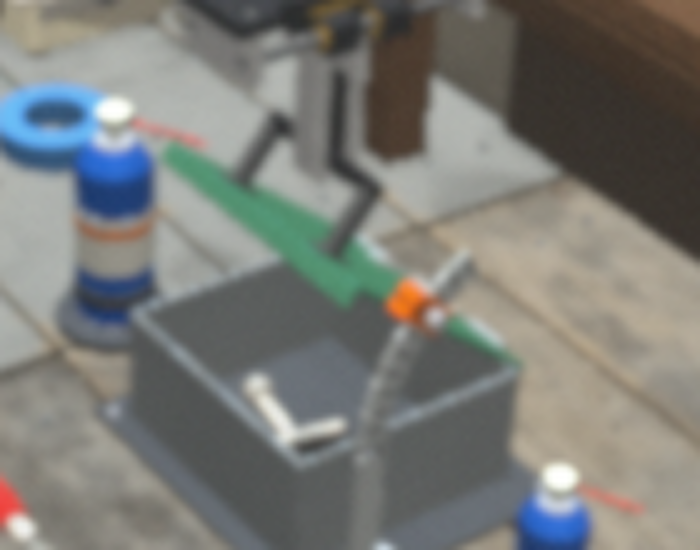

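View pics/t5z.png

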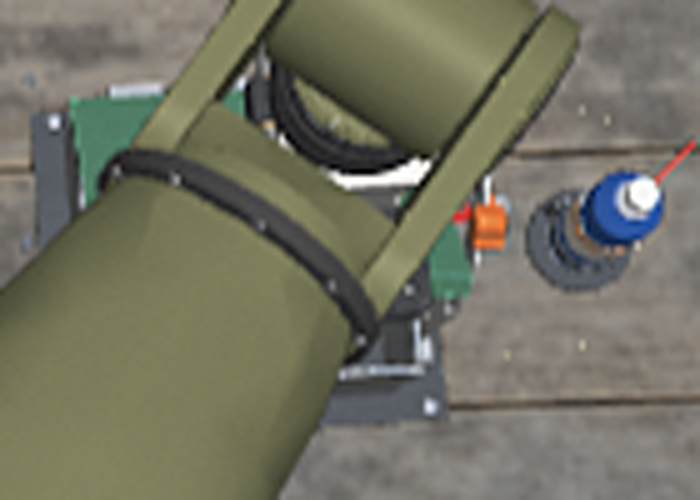

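```bash
cat > lid.py <<'E'
from h import *
np.set_printoptions(precision=4,suppress=True)
h=np.array([.6632,-.3945,.092]); w=.0375
ex=np.array([np.cos(w),np.sin(w),0]); ey=np.array([-np.sin(w),np.cos(w),0])
def cloud(c):
    v,u=np.nonzero(c["depth"]>0); z=c["depth"][v,u].astype(float)
    C=np.stack([(u+.5-c["cx"])/c["fx"]*z,(v+.5-c["cy"])/c["fy"]*z,z],1); R,t=T(c); return (C-t)@R,c["image"][v,u].astype(int)
def ang(P,I,nm):
    m=(I[:,1]>I[:,0]+25)&(I[:,1]>I[:,2]+8)
    L=P-h; x=L@ex;y=L@ey;z=L[:,2]
    m&=(abs(y)<.093)&(x<.02)&(x>-.19)&(z>-.01)&(z<.2)
    x,z=x[m],z[m]
    q=np.ones(len(x),bool)
    for _ in range(6):
        k,c0=np.polyfit(x[q],z[q],1); e=(z-k*x-c0)/np.hypot(1,k); q=abs(e)<max(.003,2*np.median(abs(e)))
    # swap-fit via total LS
    A=np.stack([x[q],z[q]],1);A0=A-A.mean(0);d=np.linalg.svd(A0,full_matrices=False)[2][0]
    print(nm,len(x),q.sum(),"angle TLS",np.arctan(-d[1]/d[0]),"from hinge median",np.median(np.arctan2(z[q]-.003,-x[q])[x[q]<-.06]))
o=ctrl.get_obs(); print(o["time_s"],o["ee_pos"],o["force"],o["grip_width"],"nozzle/vel",abs(o["joint_vel"]).max())
b=o["ee_pos"]+[0,0,.0188]-h; print("bar angle",np.arctan2(b[2],-(b@ex))-np.arctan2(.048,.15),np.hypot(b[2],b@ex))
for n in("side","top"):
    c=cams.camera(n); P,I=cloud(c); ang(P,I,n)
    pickle.dump(c,open(n+"L.pkl","wb"))
o=ctrl.get_obs(); p=cams.camera("wrist"); P,I,u,v=wcloud(p,o); ang(P,I,"wrist"); save(p,"wristL.png",1.2)
E
python3 lid.py
```

```text
7.5 [ 0.5763 -0.3983  0.2088] [-15.1537   5.3308   4.7756] 0.01076799075541968 nozzle/vel 0.007739871452487308
bar angle 0.6906182804911185 0.16112866180424215
side 463 316 angle TLS 0.6589205625907212 from hinge median 0.6955225144995225
top 307 274 angle TLS 0.676247251678105 from hinge median 0.6700515612981011
wrist 28261 26633 angle TLS 0.6782912571887761 from hinge median 0.6881036733992839
```

Request:
servo_tool(
  rows=[
    [0.003,0,0.002,0,0,0,-1],
    [0.006,0,0.004,0,0,0,-1],
    [0.008,0,0.006,0,0,0,-1],
    [0.008,0,0.006,0,0,0,-1],
    [0.008,0,0.006,0,0,0,-1],
    [0.008,0,0.006,0,0,0,-1],
    [0.008,0,0.006,0,0,0,-1],
    [0.008,0,0.006,0,0,0,-1],
  ],
)

```text
time_s: 8.32
ee_pos: [0.5838, -0.3979, 0.214]
eef_rot: [-3.134, -0.003, 1.605]
force: [-5.2, 1.8, -9.3]
grip_width: 0.0112
```

```bash
python3 lid.py; python3 - <<'E'
from h import *
for n,(a,b,c,d) in dict(side=(205,270,320,400),top=(160,210,360,430)).items():
    p=pickle.load(open(n+"L.pkl","rb")); cv2.imwrite(f"pics/{n}6.png",cv2.resize(p["image"][a:b,c:d,::-1],None,fx=9,fy=9,interpolation=cv2.INTER_CUBIC))
# expected pointer & tab pixels
from lid import h,ex,ey
for n in("side","top"):
    p=pickle.load(open(n+"L.pkl","rb"))
    for t in(.68,.74,.8): print(n,t,"pointer",np.round(proj(p,h-.125*np.cos(t)*ex+[0,0,.125*np.sin(t)]-.098*ey)[:2],1),"tab",np.round(proj(p,h-.142*np.cos(t)*ex+[0,0,.142*np.sin(t)]-.106*ey)[:2],1))
E
```

```text
8.3167 [ 0.5838 -0.3979  0.214 ] [-5.1715  1.7575 -9.2608] 0.01120315578397152 nozzle/vel 0.0014597485889618971
bar angle 0.7473176909545958 0.16168341205171244
side 337 306 angle TLS 0.6662743781543631 from hinge median 0.7264361023271578
top 237 209 angle TLS 0.7352679028584821 from hinge median 0.72962924420107
wrist 27104 25285 angle TLS 0.7361320387989646 from hinge median 0.7465675033515549
8.4667 [ 0.5838 -0.3979  0.214 ] [ -6.448    1.7742 -10.081 ] 0.011358631105871748 nozzle/vel 0.0010397853108240925
bar angle 0.7471505202955504 0.1616960661197287
side 340 323 angle TLS 0.6672757693074911 from hinge median 0.7246170752381038
top 237 205 angle TLS 0.73498619228759 from hinge median 0.7301752596887552
wrist 27098 25264 angle TLS 0.7362283130880318 from hinge median 0.7462006051792918
side 0.68 pointer [352. 244.] tab [350.4 243.8]
side 0.74 pointer [353.5 241.7] tab [352.1 241.2]
side 0.8 pointer [355.1 239.6] tab [354.  238.7]
top 0.68 pointer [402.6 183.7] tab [407.3 187.6]
top 0.74 pointer [402.9 181.3] tab [407.7 184.9]
top 0.8 pointer [403.2 178.9] tab [408.  182.1]
```

View pics/side6.png

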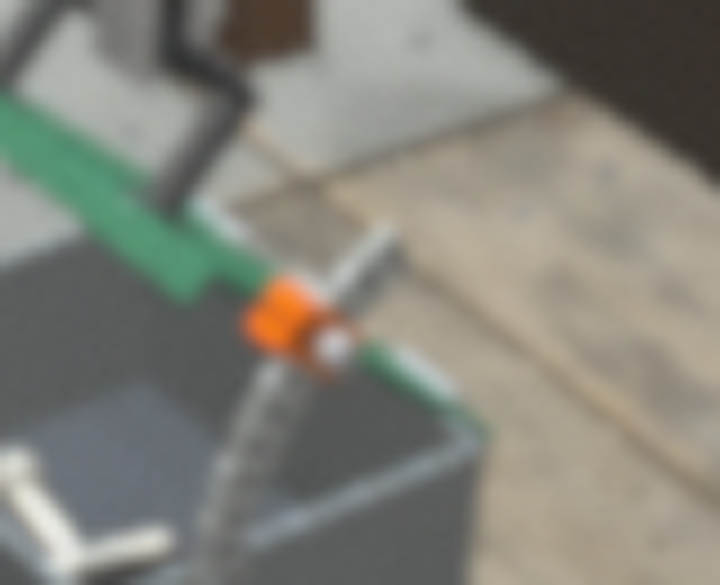

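View pics/top6.png

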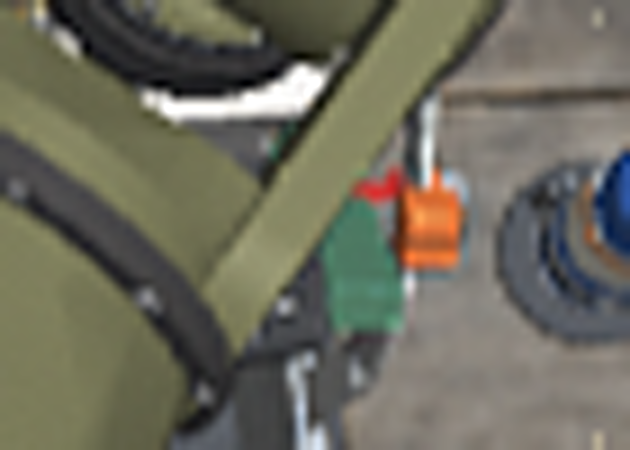

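View pics/wristL.png

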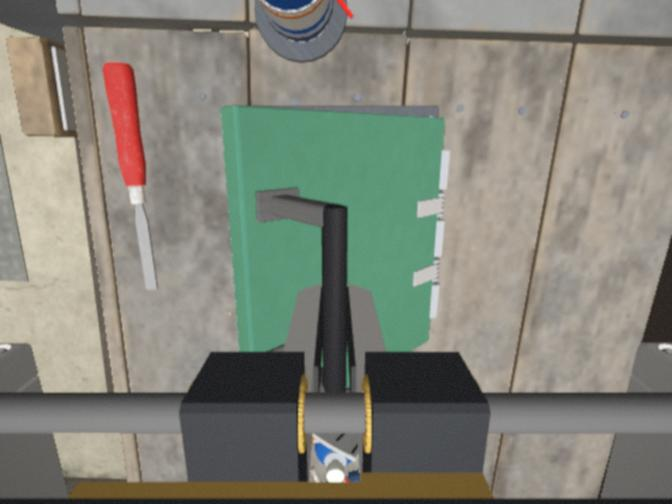

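Request:
servo_tool(
  rows=[
    [0.0005,0,0.001,0,0,0,-1],
    [0.0005,0,0.001,0,0,0,-1],
    [0.0005,0,0.001,0,0,0,-1],
    [0.0005,0,0.001,0,0,0,-1],
    [0.0005,0,0.001,0,0,0,-1],
    [0.0005,0,0.001,0,0,0,-1],
    [0.0005,0,0.001,0,0,0,-1],
    [0.0005,0,0.001,0,0,0,-1],
  ],
)

```text
time_s: 9.28
ee_pos: [0.584, -0.3978, 0.2141]
eef_rot: [-3.132, -0.004, 1.605]
force: [-4.8, -1.2, -11.3]
grip_width: 0.0109
```

```bash
python3 lid.py; python3 -c "
from h import *
p=cams.camera('side')
print(back(p,292.5,202.5,p['depth'][202,292])); print(hand_in())"
```

```text
9.2833 [ 0.584  -0.3978  0.2141] [ -4.817   -1.1706 -11.2536] 0.010873534915973117 nozzle/vel 0.00257431077906667
bar angle 0.7483158501408214 0.16166908912747072
side 335 311 angle TLS 0.66739837875512 from hinge median 0.7250627452884769
top 232 202 angle TLS 0.7358754858291591 from hinge median 0.7308814932087698
wrist 27092 25289 angle TLS 0.7374454134035526 from hinge median 0.7478544749378804
[ 0.54566671 -0.20889749  0.16780919]
the job is handed in; nothing more can be done
None
```

I pressed the nozzle fully down and let it spring back with the lid shut. I then lifted the lid by its bar to the orange tab and handed the job in at about 9.5 s, with the gripper still holding. The hand-in gives no verdict, so what follows rests on my own measurements.

- **Nozzle:** the fingertip went down to z = 0.163 and met the bottom stop at about 20 N. Afterwards the wrist camera had the cap back at z = 0.170. A last single depth reading gave 0.168, which is within noise.
- **Lid and tab:** the lid stands at about 0.74 rad (wrist depth 0.737–0.748, top camera 0.731–0.736, handle position 0.748). I put the tab at about 0.74 rad, from 0.738 in the top camera and 0.757 in the side camera. Seen from above, the pointer lines up with the tab to within about 0.02 rad.
- **Disagreeing check:** a plane fit to the few lid pixels in the side view gave 0.667 rad. I discounted it because that view is nearly edge-on to the lid; the same pixels measured from the hinge gave 0.725.
- **Hold:** the bar is in the fingers (10.9 mm opening, grip set to 35 N) and the arm is at rest, with about 11 N of pull downwards.
- **Bystanders and tab position:** the arm's moves kept clear of the jar, chisel, sanding block and tape roll. I did not re-measure where they or the tab are at the end.

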